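# Put the ferrite rod away and fit its label

### The arm

A 6-joint arm with a two-finger parallel gripper is mounted at the origin on the work surface. World frame = base frame: x ahead of the robot, y to its left, z up, the work surface at z = 0. Lengths are in m, angles in degrees, forces in N, time in s.
With the tool pointing down it reaches from about 0.25 to 0.725 m from the base axis. Payload 9.7 kg.
Tool frame: the origin (TCP) lies between the finger pads; the fingertips stand 19 mm ahead of it and the grasp point (between the pads) is the TCP; z points along the fingers, y is the line along which they close (so a half turn about z gives the same grasp; the last joint's range is limited). The gripper opens to 85 mm and grips with 20 to 120 N. Pads are 22 mm wide; open, the fingers measure 114 mm over their backs; the gripper's body (76 mm by 85 mm) begins 54 mm behind the grasp point. The pads swing forward as they close: fully open they stand 13 mm farther back than shut.
Start: joints at [73.797, 4.979, 10.078, 95.1, 0, 90], TCP at [0.153, 0.528, 0.212] pointing down, gripper open.
Joint ranges: [-179.16, 179.16], [-48.56, 103.87], [-65.8, 70.77], [-126.05, 130.52], [-82.76, 87.17], [-180, 180]. Speed limits (degrees/s): [127.2, 127.2, 147.25, 180, 180, 180].

### API

Orientations are given as [roll, pitch, yaw] about the fixed x, y, z axes, in that order (R = Rz(yaw) Ry(pitch) Rx(roll)).
In Python, from workcell import telemetry, camera, calibration, workorder gives the robot as it stands.
- The arm moves only by the tool play_rows, never from a script. Its argument "increments" is a list of rows, each a list of 3 entries, a list of its own where there are three numbers: the shift along the tool's x, y, z in mm, then the turn, a rotation vector about the tool's x, y, z in degrees, then the closure, from 0 (fully open) to 1 (shut). In form: [[[x, y, z], [ax, ay, az], jaw], ...]. A call has 1 to 20 rows; each row is the pose to reach, as a shift and turn from the pose commanded when the call began, along the tool's axes at that moment; what a row does not reach only later rows make up. A row lasts 1/10 s, in which the tool goes at most 50 mm and 8.59 degrees, less where a joint would pass 70% of its speed; a pose out of reach is approached as far as the arm can. A call with a gripper value outside its range is refused whole. The fingers move at their own pace and stop on an object; "grip_force" is the grip in N (left out, the last holds). Time passes only in rows, so rows that repeat a pose let the fingers close. It gives the time, the measured TCP pose, the force, the opening and the grip force at its end, in the units of the state.
- telemetry.get_obs(): the state, without advancing time (a new reading comes with each control period).
- camera(name): name is "scene" or "top" or "wrist"; returns (picture, depth): 480x640x3 uint8, red, green, blue; 480x640 float32, m along the optical axis (not along the pixel's ray), 0 where there is no reading.
- calibration(name): a dict with "vertical_fov" (degrees; the focal length in pixels is half the picture's height over the tangent of half this angle, whatever the lens; pixels are square), "cx", "cy" (the principal point, pixels), "rvec" (rotation vector, rad) and "tvec" (3), from world to camera coordinates, as OpenCV has them; the wrist camera has in their place "hand_eye" (4x4, takes a point from camera to tool coordinates, whose origin is the TCP and whose axes are the flange's). Camera axes: x right, y down, z forward; pixel columns grow to the right and rows downward; lengths in m; the calibration is good to about 2 mm. A picture is of the moment at which its call begins: read the wrist's pose just before it. calibration takes no time and is no camera call.
- workorder.job_done(): hands the job in; it is judged then, once.
The state is a dict: "time": time; "q": joint angles; "qd": joint speeds; "joint_efforts": joint torques, N m; "ee_pos": TCP position; "tcp_rot": TCP orientation; "wrist_force": force on the tool from outside, world axes, zero at the start; "torque": the same for the moment, N m; "opening": finger opening in m; "grasp_force": force on a finger pad.
Only numpy, scipy, OpenCV 4.12 (cv2) and the standard library are available. Lean on these libraries where they do the work, as an engineer would, in place of code of your own. Each camera call takes 0.05 s, during which the arm holds its last target. There are 200 camera calls.

### The job

Take the ferrite rod out of the wooden block and put it away in the one open tube of the tube rack, right down on the bottom, and let go of it. Then push the loose label holder down onto the rack's front lip straight in front of that same tube, with its back leg behind the lip and its label facing out from the rack like the others, until it is fully home, and finish while still holding it pressed firmly down there, so that I can tighten its screw. Leave the other things on the bench where they are.

Things in the scene. Friction and masses are not known exactly. Their poses are not given: they have to be found in the camera images.
- rod: Loose ferrite rod, plain dark grey cylinder 10 mm in diameter, 105 mm long, 40 g. Starts upright in the middle hole of the wooden block, 80 mm of it standing out. Origin: centre of its lower end; z along the rod, up.
- block: Fixed pale wooden block, 50 (x) x 90 (y) x 35 mm high, with a 12 mm hole, 25 mm deep, in the middle of its top; the rod stands in it. Four thin bits stick up at most 14 mm above the top, 32 mm to either side in y. Origin: centre of its underside, on the bench (z = 0).
- rack: Fixed tube rack, 110 (x) x 300 (y) mm: bare aluminium tray, floor 10 mm above the bench; upright front lip along y at x = +40 mm, 3 mm thick, top edge 36 mm above the bench. Four tubes at x = -15, y = -105, -35, 35, 105 mm, between wooden rails with tops at 52 mm. Origin: centre of its underside; +x: its front, away from the robot.
- tube_floor (a point): Centre of the inner floor of the one open, empty tube (in any of the rack's four places): clear plastic, fixed, upright, 20 mm outside, 14 mm inside, 58 mm deep. Its floor is 14 mm above the bench. The rod standing on it sticks out 47 mm. Axes as the rack's.
- tube_mouth (a point): Centre of the open tube's mouth, 58 mm above its inner floor, 72 mm above the bench. The three other tubes are as tall, and corked (7 mm more); each of those already has its label holder, fixed, on the lip in front of it. Axes as the rack's.
- lip_spot (a point): Middle of the lip's top edge straight in front of the open tube, 55 mm from the tube's axis towards the rack's front, 36 mm above the bench. Axes as the rack's (x out to the front, y along the lip, z up). A holder centred here has 30 mm free to the fitted ones on either side.
- holder: Loose grey plastic holder, 40 mm wide (y), 60 tall, 30 g, standing on its legs. Upper part: upright plate 8 mm thick (x -4 to 4), z 22 to 60, white label on its +x face; pinch it at z about 46. Below: two legs, 16 mm over both in x, slot between them for the lip: 6 mm wide, 18 deep, 8 wide in the lowest 6 mm. Origin: centre of the legs' underside; z up. Its +x starts within 0.6 rad of world +x.
- holder_seat (a point): Middle of the roof of the holder's slot, 18 mm above its origin: rests on the lip's top edge when the holder is fully home. Axes as the holder's.
- holder_label (a point): Middle of the paper label on the holder's front, 42 mm above its origin and 4.5 mm in front (+x). Axes as the holder's.
- multimeter: Bystander: orange and black multimeter lying on its back, 170 x 85 x 36 mm. Origin: centre of its underside.
- solder_reel: Bystander: reel of solder standing on its flange, 54 mm across, 30 mm high. Origin: centre of its underside.
- tweezers: Bystander: steel tweezers lying flat, 135 x 14 x 8 mm. Origin: middle of the underside.
- side_cutters: Bystander: side cutters with blue handles lying flat, about 120 x 45 x 12 mm. Origin: near the pivot, on the bench.
- cleaner_bottle: Bystander: white plastic bottle, 64 mm across, 170 mm high. Origin: centre of its underside.
- flux_jar: Bystander: small amber jar, 48 mm across, 40 mm high. Origin: centre of its underside.
- screwdriver: Bystander: screwdriver lying on the bench. Origin: on its underside.
Not all that is in view belongs to the job. What is shaped like the holder but yellow is not meant.

How it is judged (in metres and radians):
On the way:
1. the rod stands on the bottom of the open tube, let go (horizontal distance between rod and tube_floor below 0.005 m and z of rod in the frame of tube_floor below 0.004 m and angle between rod's own z axis and vertical below 0.15 rad and contact force between the fingers and rod below 0.1 N), for 0.2 s.
At the end, for the whole second after the job is handed in: Rod in the open tube, within 4 mm of its floor. Holder upright astride the lip, within 10 mm of straight in front of that tube, label outward, slot roof within 2 mm of the lip's top edge, at rest; the gripper still holds it and presses it on the rack with over 3 N (horizontal distance between rod and tube_floor below 0.005 m and z of rod in the frame of tube_floor below 0.004 m and angle between rod's own z axis and vertical below 0.15 rad and x of holder_seat in the frame of lip_spot between -0.003 and 0.003 m and y of holder_seat in the frame of lip_spot between -0.01 and 0.01 m and z of holder_seat in the frame of lip_spot between -0.003 and 0.002 m and angle between the x axis of holder and the x axis of lip_spot, either way round below 0.12 rad and angle between holder's own z axis and vertical below 0.1 rad and x of holder_label in the frame of lip_spot above 0.001 m and contact force between holder and rack above 3 N and contact force between the fingers and holder above 2 N and linear speed of holder below 0.02 m/s); the arm keeps its last pose, push and grip.
It fails at once if another thing on the bench moved more than 30 mm (distance of any of multimeter, solder_reel, tweezers, side_cutters, cleaner_bottle, flux_jar, screwdriver from where it was at the start of the episode above 0.03 m).
It also fails if it takes over 61 s, if anything falls off the work surface, if the arm or the gripper's body presses on something with over 40 N, if the wrist force passes 120 N, or if a joint passes its speed limit or range.

## Working session

There is one attempt and no reset: what is moved stays moved. The work goes in short steps, Python scripts to look and compute and a tool call to move; the robot and the scene stay as the last step left them, time stands still between calls to the robot, and variables do not carry over. Pictures are saved under pics/ and viewed, at most 10 in all, crops included, and the job is handed in when it is done.

Besides the shell and the picture viewer there is one more tool, called after "Call:" as name([rows], argument=value, ...), one row to a line, values as JSON. play_rows: Moves the arm, as the interface text tells. Its arguments: {"type":"object","properties":{"increments":{"type":"array"},"grip_force":{"type":"number"}},"required":["increments"]}

```bash
mkdir -p pics; cat > h.py <<'E'
import numpy as np,cv2
from scipy.spatial.transform import Rotation as R
from workcell import telemetry,camera,calibration,workorder
def cam(n):
    c=calibration(n); o=telemetry.get_obs(); p,d=camera(n)
    f=240/np.tan(np.radians(c["vertical_fov"])/2)
    if n=="wrist":
        T=np.eye(4); T[:3,:3]=R.from_euler('xyz',o["tcp_rot"],degrees=True).as_matrix(); T[:3,3]=o["ee_pos"]
        M=T@np.array(c["hand_eye"])
    else:
        W=np.eye(4); W[:3,:3]=cv2.Rodrigues(np.array(c["rvec"],float))[0]; W[:3,3]=np.ravel(c["tvec"]); M=np.linalg.inv(W)
    return p,d,(f,c["cx"],c["cy"],M,c)
def ray(K,u,v):
    f,cx,cy,M,_=K; return M[:3,:3]@np.array([(u-cx)/f,(v-cy)/f,1.])
def onz(K,u,v,z):
    r=ray(K,u,v); o=K[3][:3,3]; return o+r*(z-o[2])/r[2]
def pts(K,d):
    f,cx,cy,M,_=K; v,u=np.mgrid[:480,:640]; P=np.stack([(u-cx)/f*d,(v-cy)/f*d,d],-1); return P@M[:3,:3].T+M[:3,3]
def proj(K,p):
    f,cx,cy,M,_=K; q=M[:3,:3].T@(np.array(p)-M[:3,3]); return q[0]/q[2]*f+cx,q[1]/q[2]*f+cy
def save(n,p): cv2.imwrite(f"pics/{n}.png",cv2.cvtColor(p,cv2.COLOR_RGB2BGR))
E
python3 - <<'E'
from h import *
print(telemetry.get_obs())
for n in("top","scene"):
    p,d,K=cam(n); save(n,p); print(n,K[4],K[3][:3,3]); np.savez(n,p=p,d=d)
print(calibration("wrist"))
E
```

```text
{'time': 0.0, 'q': array([ 7.37963706e+01,  5.01176204e+00,  1.00335962e+01,  9.50998362e+01,
       -1.00393377e-03,  9.00004855e+01]), 'qd': array([-0.02328068, -0.02980843,  0.0497659 , -0.00699212, -0.04306967,
       -0.02686105]), 'joint_efforts': array([ 1.15487715e-04, -5.20388103e+01,  4.64801967e+01,  1.64836604e-02,
        1.74820907e-04, -2.49006938e-06]), 'ee_pos': array([0.15341049, 0.52789843, 0.21116906]), 'tcp_rot': array([-1.79921998e+02,  1.00459377e-03,  1.63795887e+02]), 'wrist_force': array([ 0.81629067,  1.53177696, -0.2769762 ]), 'torque': array([-0.01756884, -0.03658058,  0.0142829 ]), 'grasp_force': 0.0, 'opening': 0.08522744774387743}
top {'vertical_fov': 56.294866728216206, 'cx': 319.83770927742717, 'cy': 238.8916485180064, 'rvec': array([ 2.10225467, -2.10185531,  0.24305275]), 'tvec': array([0.00215999, 0.59677642, 1.0932104 ])} [0.3346861  0.00527629 1.19967209]
scene {'vertical_fov': 50.98796830728532, 'cx': 321.2596976475371, 'cy': 241.3830469009457, 'rvec': array([ 1.82001489,  1.27380824, -0.7133867 ]), 'tvec': array([-0.20563535, -0.24419097,  1.63225018])} [ 1.49391421 -0.31218354  0.66099738]
{'vertical_fov': 60.274341960800804, 'cx': 322.6650007442361, 'cy': 236.06995547051716, 'hand_eye': array([[ 4.49904188e-04, -9.49450805e-01, -3.13915540e-01,
         7.99414621e-02],
       [ 9.99999758e-01,  5.93802649e-04, -3.62780140e-04,
        -2.74554924e-04],
       [ 5.30845775e-04, -3.13915300e-01,  9.49450843e-01,
        -1.61289764e-01],
       [ 0.00000000e+00,  0.00000000e+00,  0.00000000e+00,
         1.00000000e+00]])}
```

View pics/top.png

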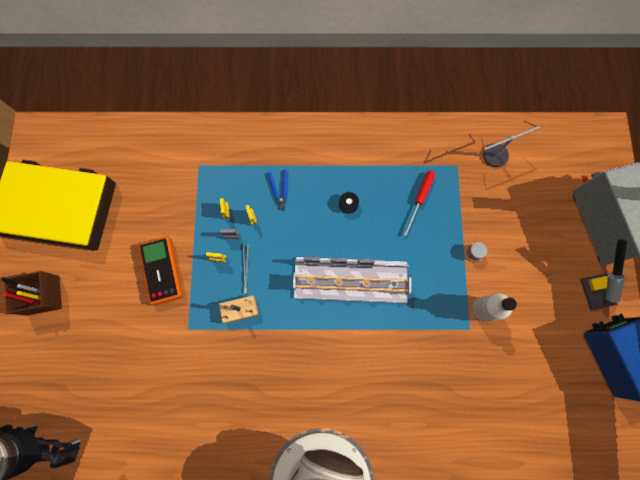

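View pics/scene.png

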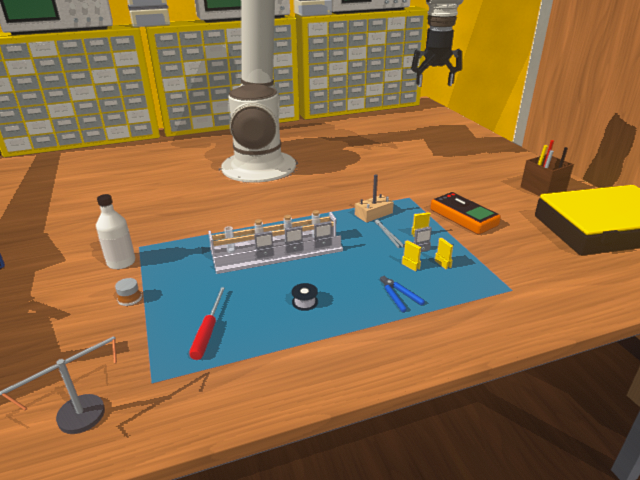

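The top view shows the block with the rod at (238,309). The grey holder is at (229,234), with yellow look-alikes at (225,209), (251,215) and (215,257); only the grey one fits the description. Three tubes have tan corks at (310,281), (338,282) and (366,283). The rightmost one at (393,286) has no cork, and the lip in front of it has no holder, so that is the open tube. Next I'll confirm this in a crop and measure.

```bash
python3 - <<'E'
from h import *
p,d,K=cam("top"); 
a=cv2.resize(p[185:335,190:420],None,fx=3.4,fy=3.4,interpolation=cv2.INTER_CUBIC)[:,:800]; save("crop1",a)
P=pts(K,d)
def comp(m,name):
    n,l,s,c=cv2.connectedComponentsWithStats(m.astype(np.uint8))
    for i in range(1,n):
        if s[i,4]>12:
            w=P[l==i]; r=cv2.minAreaRect(w[:,:2].astype(np.float32)*1000); print(name,c[i].round(1),s[i,4],w.mean(0).round(4),"zmax",w[:,2].max().round(3),[np.round(x,1) for x in r])
R_=np.zeros((480,640),bool); R_[160:335,185:475]=1
hsv=cv2.cvtColor(p,cv2.COLOR_RGB2HSV)
z=P[...,2]
comp(R_&(z>.04)&(z<.2)&(hsv[...,1]<110),"grey>40")
comp(R_&(z>.025)&(z<.045)&(hsv[...,0]<25)&(hsv[...,1]>40),"wood")
comp(R_&(z>.012)&(z<.2),"any")
E
```

```text
grey>40 [227.6 230.9] 74 [0.6212 0.2448 0.055 ] zmax 0.064 [array([621.9, 245.6]), array([ 7.9, 38.9]), np.float64(0.6)]
grey>40 [311.1 259.6] 92 [0.5428 0.0248 0.0659] zmax 0.082 [array([543.3,  25.1]), array([36.6, 12.1]), np.float64(85.0)]
grey>40 [338.3 260.6] 99 [ 0.5401 -0.0451  0.0659] zmax 0.082 [array([541.7, -46.2]), array([12.7, 40.3]), np.float64(0.9)]
grey>40 [365.5 261.7] 98 [ 0.5372 -0.1148  0.0667] zmax 0.081 [array([ 537.7, -114.7]), array([39.9, 12.2]), np.float64(85.2)]
grey>40 [304.2 279.4] 120 [0.4925 0.0422 0.0588] zmax 0.081 [array([491.6,  35.2]), array([71.8, 39.9]), np.float64(89.8)]
grey>40 [374.  282.3] 329 [ 0.4855 -0.1362  0.0579] zmax 0.083 [array([ 481.8, -119.2]), array([217.3,  39.7]), np.float64(88.6)]
grey>40 [234.3 307.1] 32 [0.42   0.2119 0.0906] zmax 0.119 [array([420. , 213.4]), array([6.7, 9.2]), np.float64(13.9)]
wood [429.3 175.1] 18 [ 0.7884 -0.3018  0.0267] zmax 0.03 [array([ 788.5, -300.8]), array([17.8, 11.6]), np.float64(31.4)]
wood [224.4 209.2] 20 [0.6872 0.2604 0.0341] zmax 0.042 [array([690.7, 260.1]), array([ 7. , 37.8]), np.float6
[... 1003 characters left out ...]
0.4006  0.0304] zmax 0.043 [array([ 572.7, -400.6]), array([39.4, 16.5]), np.float64(4.3)]
any [215.3 256. ] 127 [0.5564 0.2764 0.0427] zmax 0.064 [array([557. , 278.3]), array([40.3, 14.4]), np.float64(88.5)]
any [344.4 262.5] 661 [ 0.5389 -0.0622  0.0451] zmax 0.082 [array([537.2, -79.9]), array([297.5,  33.4]), np.float64(87.7)]
any [353.4 282.9] 1149 [ 0.4849 -0.0842  0.0491] zmax 0.083 [array([486.6, -78. ]), array([299.5,  69.1]), np.float64(86.9)]
any [237.8 308.5] 732 [0.4204 0.2126 0.0372] zmax 0.119 [array([421.4, 214.2]), array([50.4, 90.7]), np.float64(13.7)]
any [473.7 307. ] 16 [ 0.4259 -0.4003  0.0174] zmax 0.025 [array([ 426.2, -400.3]), array([ 3.7, 25.8]), np.float64(87.5)]
```

View pics/crop1.png

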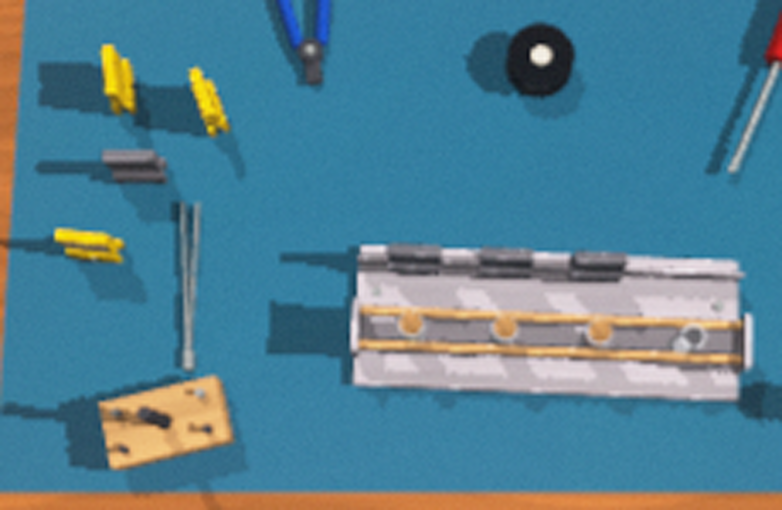

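The crop confirms it: the one grey holder is at crop (133,165), with yellow decoys around it. The open tube is at crop (690,338), with bare lip in front. Now I'll move above the rod.

```bash
cat >> h.py <<'E'
def go(x,y,z,yaw):
    o=telemetry.get_obs(); r=R.from_euler('xyz',o["tcp_rot"],degrees=True)
    t=R.from_euler('xyz',[180,0,yaw],degrees=True)
    print("inc",(r.inv().apply(np.array([x,y,z])-o["ee_pos"])*1000).round(1),(r.inv()*t).as_rotvec(degrees=True).round(2),"at",o["ee_pos"].round(4),o["tcp_rot"].round(2),"t",round(o["time"],2),"F",o["wrist_force"].round(1),o["opening"].round(4))
E
python3 -c "
from h import *
go(.421,.214,.2,90)"
```

```text
Traceback (most recent call last):
  File "h.py", line 25, in go
    print("inc",(r.inv().apply(np.array([x,y,z])-o["ee_pos"])*1000).round(1),(r.inv()*t).as_rotvec(degrees=True).round(2),"at",o["ee_pos"].round(4),o["tcp_rot"].round(2),"t",round(o["time"],2),"F",o["wrist_force"].round(1),o["opening"].round(4))
                                                                                                                                                                                                                               ^^^^^^^^^^^^^^^^^^
AttributeError: 'float' object has no attribute 'round'
```

```bash
sed -i 's/o\["opening"\].round(4)/round(o["opening"],4)/' h.py
python3 -c "
from h import *
go(.421,.214,.2,90)"
```

```text
inc [-344.6 -226.8   11.6] [-5.00e-02  4.00e-02  7.38e+01] at [0.1534 0.528  0.2113] [-179.94   -0.    163.8 ] t 0.15 F [-1.  -0.1 -0.3] 0.0855
```

Call:
play_rows([
  [[-345,-227,12],[0,0,73.8],0],
  [[-345,-227,12],[0,0,73.8],0],
  [[-345,-227,12],[0,0,73.8],0],
  [[-345,-227,12],[0,0,73.8],0],
  [[-345,-227,12],[0,0,73.8],0],
  [[-345,-227,12],[0,0,73.8],0],
  [[-345,-227,12],[0,0,73.8],0],
  [[-345,-227,12],[0,0,73.8],0],
  [[-345,-227,12],[0,0,73.8],0],
  [[-345,-227,12],[0,0,73.8],0],
  [[-345,-227,12],[0,0,73.8],0],
  [[-345,-227,12],[0,0,73.8],0],
  [[-345,-227,12],[0,0,73.8],0],
])

```text
time: 1.45
ee_pos: [0.4208, 0.2148, 0.2]
tcp_rot: [180.0, -0.0, 90.2]
wrist_force: [0.3, 0.2, 1.0]
opening: 0.0851
grasp_force: 0.0
```

```bash
python3 - <<'E'
from h import *
p,d,K=cam("wrist"); save("w1",p); P=pts(K,d)
m=(P[...,2]>.106)&(P[...,2]<.125)&(d>0)
n,l,s,c=cv2.connectedComponentsWithStats(m.astype(np.uint8))
for i in range(1,n):
    if s[i,4]>30: print(c[i],s[i],P[l==i].mean(0).round(4),onz(K,*c[i],.115).round(4),np.percentile(P[l==i][:,2],[5,50,95]))
b=(P[...,2]>.031)&(P[...,2]<.039)&(d>0)
r=cv2.minAreaRect(P[b][:,:2].astype(np.float32)*1000);print(r)
go(.421,.214,.095,90)
E
```

```text
[323.86086957 233.36086957] [316 224  16  19 230] [0.4222 0.2146 0.1133] [0.4222 0.2152 0.115 ] [0.10763981 0.114128   0.11537393]
((564.6798706054688, 130.9907989501953), (269.32257080078125, 348.7318115234375), 20.368947982788086)
inc [-7.00e-01  1.00e-01  1.05e+02] [ 0.01 -0.01  0.14] at [0.4209 0.2147 0.2   ] [ 1.7999e+02 -1.0000e-02  9.0140e+01] t 1.5 F [ 1.5 -0.   0.8] 0.0851
```

Call:
play_rows([
  [[0,1.3,50],[0,0,0],0],
  [[0,1.3,85],[0,0,0],0.3],
  [[0,1.3,105],[0,0,0],0.4],
  [[0,1.3,105],[0,0,0],0.5],
  [[0,1.3,105],[0,0,0],1],
  [[0,1.3,105],[0,0,0],1],
  [[0,1.3,105],[0,0,0],1],
  [[0,1.3,105],[0,0,0],1],
  [[0,1.3,105],[0,0,0],1],
  [[0,1.3,105],[0,0,0],1],
  [[0,1.3,105],[0,0,0],1],
  [[0,1.3,105],[0,0,0],1],
], grip_force=40)

```text
time: 2.7
ee_pos: [0.4231, 0.2141, 0.0955]
tcp_rot: [179.9, -0.0, 90.0]
wrist_force: [1.0, 0.3, 6.0]
opening: -0.0001
grasp_force: 2.8
```

```bash
python3 - <<'E'
from h import *
o=telemetry.get_obs();print(o["opening"],o["grasp_force"],o["wrist_force"])
p,d,K=cam("wrist"); s,_,_=cam("scene")
a=p[60:420,140:540]; b=cv2.resize(s[150:240,330:430],(400,360),interpolation=cv2.INTER_CUBIC)
save("w2",np.hstack([a,b]))
E
```

```text
-0.00010898795192540438 2.8408848121762276 [0.96461016 0.29698589 5.99228104]
```

View pics/w2.png

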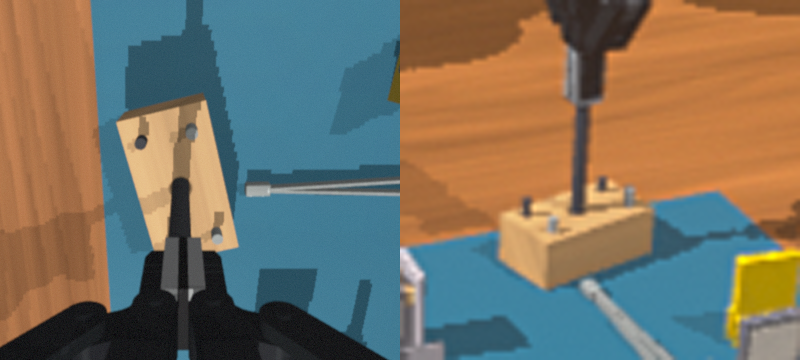

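```bash
python3 - <<'E'
from h import *
p,d,K=cam("wrist"); s,ds,Ks=cam("scene")
u=cv2.resize(p[280:440,240:400],(480,480),interpolation=cv2.INTER_CUBIC); b=cv2.resize(s[165:225,355:395],(320,480),interpolation=cv2.INTER_CUBIC)
save("w3",np.hstack([u,b]))
P=pts(K,d)
for v in range(300,430,12): print(v,[tuple((P[v,q]*1000).round().astype(int)) for q in (308,315,322,329,336)])
E
```

```text
300 [(np.int64(418), np.int64(224), np.int64(120)), (np.int64(421), np.int64(224), np.int64(120)), (np.int64(423), np.int64(224), np.int64(120)), (np.int64(426), np.int64(224), np.int64(120)), (np.int64(429), np.int64(224), np.int64(120))]
312 [(np.int64(419), np.int64(225), np.int64(130)), (np.int64(421), np.int64(224), np.int64(129)), (np.int64(423), np.int64(224), np.int64(129)), (np.int64(426), np.int64(224), np.int64(129)), (np.int64(428), np.int64(225), np.int64(131))]
324 [(np.int64(419), np.int64(225), np.int64(138)), (np.int64(421), np.int64(224), np.int64(137)), (np.int64(423), np.int64(224), np.int64(137)), (np.int64(426), np.int64(225), np.int64(138)), (np.int64(428), np.int64(225), np.int64(138))]
336 [(np.int64(419), np.int64(225), np.int64(146)), (np.int64(421), np.int64(224), np.int64(145)), (np.int64(423), np.int64(225), np.int64(146)), (np.int64(426), np.int64(225), np.int64(145)), (np.int64(428), np.int64(224), np.int64(144))]
348 [(np.int64(419), np.int64(224), np.int64(151)), (np.int64(421), np.int64(225), np.int64(152)), (np.int64(423), np.int64(225), np.int64(1
[... 836 characters left out ...]
20), np.int64(226), np.int64(174)), (np.int64(422), np.int64(215), np.int64(161)), (np.int64(423), np.int64(208), np.int64(152)), (np.int64(425), np.int64(215), np.int64(160)), (np.int64(427), np.int64(226), np.int64(174))]
408 [(np.int64(420), np.int64(225), np.int64(177)), (np.int64(422), np.int64(211), np.int64(161)), (np.int64(423), np.int64(203), np.int64(152)), (np.int64(425), np.int64(210), np.int64(160)), (np.int64(427), np.int64(222), np.int64(174))]
420 [(np.int64(420), np.int64(221), np.int64(176)), (np.int64(421), np.int64(207), np.int64(161)), (np.int64(423), np.int64(61), np.int64(1)), (np.int64(425), np.int64(206), np.int64(160)), (np.int64(427), np.int64(209), np.int64(163))]
```

View pics/w3.png

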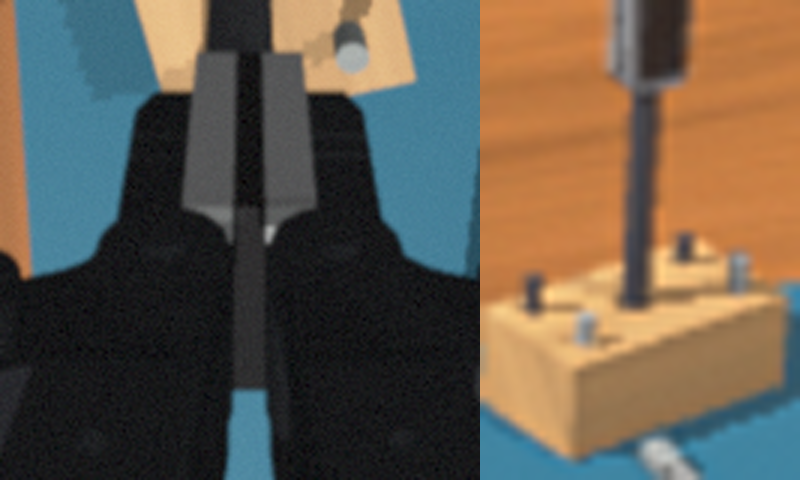

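```bash
python3 - <<'E'
from h import *
p,d,K=cam("wrist"); s,ds,Ks=cam("scene"); P=pts(K,d); S=pts(Ks,ds)
o=telemetry.get_obs(); print(o["ee_pos"],o["q"].round(2))
for v in range(180,304,8): print(v,(P[v,322]*1000).round(),(P[v,300]*1000).round(),(P[v,345]*1000).round())
print("scene col 375")
for v in range(165,208,2): print(v,(S[v,374]*1000).round(), (S[v,376]*1000).round())
t,dt,Kt=cam("top"); T=pts(Kt,dt); m=(abs(T[...,0]-.42)<.06)&(abs(T[...,1]-.214)<.06)
print(sorted(set((T[m][:,2]*1000).round(-1))))
E
```

```text
[0.42310527 0.21407403 0.09555897] [ 26.84  -6.2  -13.86  82.27  -0.   116.84]
180 [423. 253.  34.] [411. 253.  34.] [436. 253.  34.]
188 [423. 248.  35.] [411. 248.  34.] [436. 248.  34.]
196 [423. 244.  35.] [411. 243.  33.] [436. 244.  35.]
204 [423. 240.  35.] [411. 239.  34.] [436. 239.  34.]
212 [423. 235.  35.] [411. 235.  34.] [436. 235.  35.]
220 [423. 230.  36.] [411. 230.  33.] [436. 230.  34.]
228 [423. 226.  35.] [411. 225.  34.] [436. 225.  34.]
236 [423. 221.  35.] [411. 221.  34.] [436. 221.  35.]
244 [423. 218.  41.] [411. 216.  36.] [437. 216.  34.]
252 [423. 218.  54.] [411. 211.  35.] [437. 211.  34.]
260 [423. 218.  65.] [411. 206.  35.] [437. 206.  35.]
268 [423. 219.  76.] [411. 202.  35.] [437. 201.  35.]
276 [423. 218.  85.] [411. 197.  36.] [437. 196.  34.]
284 [423. 218.  93.] [410. 191.  35.] [437. 191.  35.]
292 [423. 219. 102.] [410. 186.  35.] [437. 186.  34.]
300 [423. 224. 120.] [410. 180.  34.] [437. 180.  35.]
scene col 375
165 [431. 206. 147.] [438. 209. 150.]
167 [430. 207. 141.] [442. 207. 146.]
169 [432. 207. 137.] [434. 211. 137.]
171 [433. 206
[... 857 characters left out ...]
np.float64(70.0), np.float64(80.0), np.float64(170.0), np.float64(180.0), np.float64(190.0), np.float64(200.0), np.float64(210.0), np.float64(250.0), np.float64(260.0), np.float64(270.0), np.float64(280.0), np.float64(290.0), np.float64(310.0), np.float64(320.0), np.float64(330.0), np.float64(340.0), np.float64(350.0), np.float64(360.0), np.float64(370.0), np.float64(380.0), np.float64(390.0), np.float64(400.0), np.float64(410.0), np.float64(420.0), np.float64(430.0), np.float64(440.0), np.float64(450.0), np.float64(500.0), np.float64(520.0), np.float64(530.0), np.float64(540.0), np.float64(550.0), np.float64(560.0), np.float64(570.0), np.float64(580.0), np.float64(590.0), np.float64(600.0)]
```

```bash
python3 - <<'E'
from h import *
f=np.load("scene.npz"); c=calibration("scene")
W=np.eye(4); W[:3,:3]=cv2.Rodrigues(np.array(c["rvec"],float))[0]; W[:3,3]=np.ravel(c["tvec"])
K=(240/np.tan(np.radians(c["vertical_fov"])/2),c["cx"],c["cy"],np.linalg.inv(W),c)
P=pts(K,f["d"])
m=(abs(P[...,0]-.153)<.09)&(abs(P[...,1]-.528)<.09)&(P[...,2]>.1)&(f["d"]>0)
print(m.sum(),np.percentile(P[m][:,2],[0,.5,2,5]), P[m][P[m][:,2]<np.percentile(P[m][:,2],4)].mean(0))
z=np.arange(.19,.4,.01)
for a in z:
    q=P[m&(abs(P[...,2]-a)<.005)]
    if len(q): print(round(a,2),len(q),np.percentile(q[:,1],[2,50,98]).round(3))
go(.4231,.2141,.056,90)
E
```

```text
2422 [0.24411339 0.25049828 0.25970647 0.27760101] [0.16071566 0.52884186 0.25940419]
0.24 1 [0.573 0.573 0.573]
0.25 31 [0.477 0.567 0.581]
0.26 39 [0.473 0.486 0.58 ]
0.27 40 [0.473 0.528 0.581]
0.28 40 [0.475 0.567 0.582]
0.29 66 [0.458 0.567 0.595]
0.3 106 [0.457 0.491 0.594]
0.31 142 [0.458 0.517 0.593]
0.32 129 [0.46  0.525 0.594]
0.33 149 [0.461 0.523 0.593]
0.34 184 [0.463 0.524 0.59 ]
0.35 123 [0.465 0.526 0.589]
0.36 66 [0.491 0.508 0.552]
0.37 99 [0.491 0.508 0.556]
0.38 100 [0.491 0.511 0.554]
0.39 97 [0.491 0.51  0.557]
inc [ 0.  -0.1 39.5] [ 0.07 -0.03 -0.01] at [0.4231 0.2141 0.0955] [ 1.7993e+02 -3.0000e-02  8.9990e+01] t 3.05 F [-0.5  0.2  5.5] -0.0001
```

The fingers closed on nothing. The scene and wrist depths agree that the real fingertips are about 39 mm higher than the reported TCP implies: tips at z≈0.115 with the TCP reported at 0.0955, and the same offset at the start pose. From here on I'll take true grasp height = reported z + 39 mm, so I lift, open and go 39 mm deeper.

Call:
play_rows([
  [[0,0,-15],[0,0,0],1],
  [[0,0,-20],[0,0,0],0.5],
  [[0,0,-20],[0,0,0],0.4],
  [[0,0,-20],[0,0,0],0.4],
  [[0,0,-20],[0,0,0],0.4],
  [[0,0,-20],[0,0,0],0.4],
  [[0,0,10],[0,0,0],0.4],
  [[0,0,30],[0,0,0],0.4],
  [[0,0,39],[0,0,0],0.4],
  [[0,0,39],[0,0,0],0.6],
  [[0,0,39],[0,0,0],1],
  [[0,0,39],[0,0,0],1],
  [[0,0,39],[0,0,0],1],
  [[0,0,39],[0,0,0],1],
  [[0,0,39],[0,0,0],1],
  [[0,0,39],[0,0,0],1],
  [[0,0,39],[0,0,0],1],
], grip_force=40)

```text
time: 4.75
ee_pos: [0.4232, 0.2142, 0.057]
tcp_rot: [179.9, -0.1, 90.0]
wrist_force: [-2.1, -0.0, 6.1]
opening: 0.009
grasp_force: 39.0
```

Call:
play_rows([
  [[0,0,-40],[0,0,0],1],
  [[0,0,-80],[0,0,0],1],
  [[0,0,-120],[0,0,0],1],
  [[0,0,-120],[0,0,0],1],
  [[-40,6,-120],[0,0,0.3],1],
  [[-80,12,-120],[0,0,0.6],1],
  [[-120,18,-120],[0,0,1],1],
  [[-160,24,-120],[0,0,1.3],1],
  [[-200,30,-120],[0,0,1.6],1],
  [[-240,36,-120],[0,0,2],1],
  [[-280,42,-120],[0,0,2.3],1],
  [[-320,48,-120],[0,0,2.3],1],
  [[-350,54,-120],[0,0,2.3],1],
  [[-376,56,-120],[0,0,2.3],1],
  [[-376,56,-120],[0,0,2.3],1],
  [[-376,56,-120],[0,0,2.3],1],
])

```text
time: 6.35
ee_pos: [0.4785, -0.1625, 0.1755]
tcp_rot: [-180.0, -0.0, 87.6]
wrist_force: [-0.9, -0.3, -0.6]
opening: 0.009
grasp_force: 39.3
```

```bash
python3 - <<'E'
from h import *
o=telemetry.get_obs();print(o["opening"],o["grasp_force"])
p,d,K=cam("wrist"); save("w4",p); P=pts(K,d); np.savez("w4",p=p,P=P)
print([np.round(proj(K,q)) for q in ([.479,-.182,.072],[.534,-.185,.036],[.479,-.162,.124])])
go(.479,-.182,.177,87.7)
E
```

```text
0.009018721313563011 39.25256609916687
[array([324., 253.]), array([395., 237.]), array([322., 252.])]
inc [-20.1   1.2  -1.3] [-0.02 -0.02 -0.02] at [ 0.4786 -0.1618  0.1757] [-1.7998e+02 -2.0000e-02  8.7680e+01] t 6.4 F [ 0.2  0.3 -0.9] 0.0087
```

View pics/w4.png

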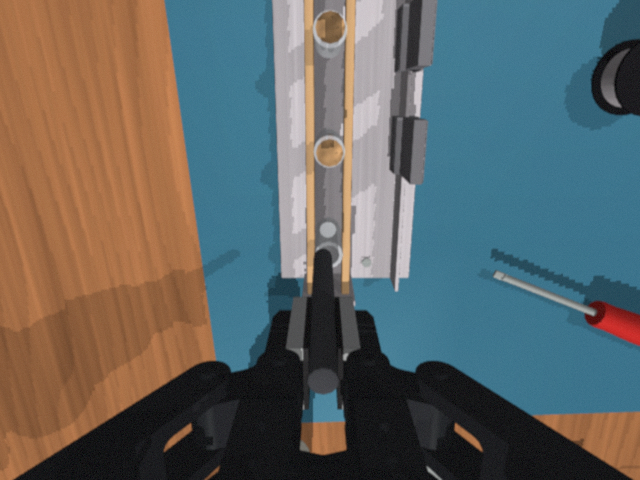

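The wrist view shows corked tubes at (330,28) and (329,152). The open tube's mouth ring is at about (328,255), partly behind the rod's lower end at (322,257), with its floor at (328,230). The lip runs along x≈400 and is bare below row 185. Next I'll back off in y for an unobstructed measurement and compute the mouth, lip and fitted holders.

```bash
python3 - <<'E'
from h import *
p,d,K=cam("wrist"); P=pts(K,d); hsv=cv2.cvtColor(p,cv2.COLOR_RGB2HSV)
for u,v,z in((328,255,.072),(328,230,.014)): print("tube",onz(K,u,v,z).round(4))
# corks
x,y,z=P[...,0],P[...,1],P[...,2]
m=(z>.073)&(z<.085)&(hsv[...,0]<25)&(hsv[...,1]>60)
n,l,s,c=cv2.connectedComponentsWithStats(m.astype(np.uint8))
for i in range(1,n):
    if s[i,4]>100: print("cork",c[i].round(1),s[i].tolist(),onz(K,*c[i],.079).round(4))
# lip top edge and holders
m=(z>.033)&(z<.039)&(x>.51)&(x<.57)&(y<-.14)
q=P[m]; print("lip",len(q),q.mean(0)); A=np.polyfit(q[:,1],q[:,0],1); print("x=",A, "at -.185:",np.polyval(A,-.185), "ymin",q[:,1].min(), "resid sd",np.std(q[:,0]-np.polyval(A,q[:,1])))
m=(z>.05)&(x>.51)&(x<.57)&(y<.1)
n,l,s,c=cv2.connectedComponentsWithStats(m.astype(np.uint8))
for i in range(1,n):
    if s[i,4]>100: print("holder",c[i].round(1),[np.round(t,1) for t in cv2.minAreaRect(P[l==i][:,:2].astype(np.float32)*1000)],P[l==i][:,2].max())
# rack end & floor
m=(z>.005)&(z<.014)&(x>.42)&(x<.56)&(hsv[...,1]<70)
q=P[m]; print("floor x,y min/max",np.percentile(q[:,0],[.5,99.5]),np.percentile(q[:,1],[.2,99.5]))
# rail
m=(z>.048)&(z<.056)&(hsv[...,1]>80)&(hsv[...,0]<25); q=P[m]
for lo,hi in((.45,.482),(.482,.52)):
    r=q[(q[:,0]>lo)&(q[:,0]<hi)]; A=np.polyfit(r[:,1],r[:,0],1); print("rail",len(r),A,np.polyval(A,-.182))
E
```

```text
tube [ 0.482  -0.1832  0.072 ]
tube [ 0.4826 -0.1835  0.014 ]
cork [330.   27.9] [316, 12, 29, 32, 701] [ 0.488  -0.0438  0.079 ]
cork [329.2 153.4] [316, 140, 27, 27, 544] [ 0.4851 -0.1136  0.079 ]
lip 485 [ 0.537131   -0.18569468  0.03527738]
x= [-0.03613412  0.53042108] at -.185: 0.5371058977334116 ymin -0.41627099389087197 resid sd 0.0031817599271443562
holder [422.1  34.1] [array([543.2, -46.7]), array([39.5,  9.8]), np.float64(88.2)] 0.07999273938796225
holder [414.  151.2] [array([ 540.3, -116.2]), array([39.9,  9.6]), np.float64(87.5)] 0.07956293187405972
holder [507.  439.4] [array([ 524.4, -162.4]), array([25.6, 28.8]), np.float64(89.7)] 0.27764213581962144
floor x,y min/max [0.44312557 0.55399189] [-0.23078406 -0.01617675]
rail 2281 [0.04517618 0.47730921] 0.46908714582491395
rail 2421 [0.04160452 0.50263034] 0.49505832048513126
```

Call:
play_rows([
  [[-21.4,4.5,0],[0,0,0],1],
  [[-21.4,4.5,20],[0,0,0],1],
  [[-21.4,4.5,42],[0,0,0],1],
  [[-21.4,4.5,42],[0,0,0],1],
  [[-21.4,4.5,42],[0,0,0],1],
])

```text
time: 6.95
ee_pos: [0.4823, -0.1829, 0.1344]
tcp_rot: [-180.0, -0.0, 87.8]
wrist_force: [0.5, 0.7, -1.0]
opening: 0.0086
grasp_force: 39.2
```

```bash
python3 - <<'E'
from h import *
go(.4822,-.1834,.060,87.55)
p,d,K=cam("wrist"); save("w5",p[150:400,220:440]); P=pts(K,d); o=telemetry.get_obs()["ee_pos"]
x,y,z=P[...,0],P[...,1],P[...,2]
m=(abs(x-o[0])<.012)&(abs(y-o[1])<.012)&(z>.085)&(z<.125)&(p.max(-1)<80)
for a in np.arange(.085,.126,.008):
    k=m&(abs(z-a)<.004); v,u=np.nonzero(k)
    if len(v)>20: print(round(a,3),len(v),"x",x[k].min().round(4),x[k].max().round(4),x[k].mean().round(4),"front y",np.percentile(y[k],95).round(4))
E
```

```text
inc [-0.5 -0.  74.4] [-0.01 -0.01  0.21] at [ 0.4823 -0.1829  0.1344] [-1.7999e+02 -1.0000e-02  8.7760e+01] t 6.95 F [ 0.5  0.7 -1. ] 0.0086
0.093 97 x 0.4778 0.4873 0.4828 front y -0.1784
0.101 111 x 0.4779 0.4876 0.4828 front y -0.1784
0.109 117 x 0.4777 0.4875 0.4827 front y -0.1784
0.117 135 x 0.4777 0.4874 0.4829 front y -0.1784
0.125 80 x 0.478 0.4877 0.4829 front y -0.1785
```

View pics/w5.png

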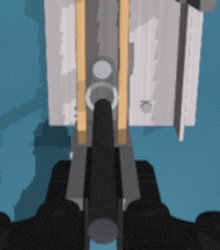

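The rod is vertical at (0.4828,-0.1834), directly over the mouth at (0.4822,-0.1834), so I'll insert it.

Call:
play_rows([
  [[0,-0.6,12],[0,0,0],1],
  [[0,-0.6,25],[0,0,0],1],
  [[0,-0.6,40],[0,0,0],1],
  [[0,-0.6,55],[0,0,0],1],
  [[0,-0.6,66],[0,0,0],1],
  [[0,-0.6,71],[0,0,0],1],
  [[0,-0.6,73],[0,0,0],1],
  [[0,-0.6,73],[0,0,0],1],
])

```text
time: 7.8
ee_pos: [0.4818, -0.1837, 0.0612]
tcp_rot: [180.0, 0.0, 87.7]
wrist_force: [1.6, 0.2, -0.4]
opening: 0.0088
grasp_force: 39.3
```

Call:
play_rows([
  [[0,0,0],[0,0,0],0.8],
  [[0,0,0],[0,0,0],0.6],
  [[0,0,0],[0,0,0],0.4],
  [[0,0,0],[0,0,0],0.4],
  [[0,0,0],[0,0,0],0.4],
  [[0,0,0],[0,0,0],0.4],
  [[0,0,-20],[0,0,0],0.4],
  [[0,0,-50],[0,0,0],0.4],
  [[0,0,-90],[0,0,0],0.4],
  [[0,0,-120],[0,0,0],0.4],
  [[0,0,-120],[0,0,0],0.4],
])

```text
time: 8.9
ee_pos: [0.4833, -0.1842, 0.1854]
tcp_rot: [179.6, 0.1, 87.7]
wrist_force: [0.9, -0.7, 0.6]
opening: 0.0513
grasp_force: 0.0
```

```bash
python3 - <<'E'
from h import *
p,d,K=cam("wrist"); P=pts(K,d)
x,y,z=P[...,0],P[...,1],P[...,2]
m=(abs(x-.482)<.015)&(abs(y+.1834)<.015)&(z>.085)&(z<.15)
print(m.sum(),np.percentile(z[m],[5,50,90,99]), x[m].mean(),y[m].mean())
go(.62,.245,.18,90)
E
```

```text
442 [0.08762908 0.11541016 0.11894684 0.11952571] 0.4824630507006644 -0.18205738747307473
inc [434.2 119.9   2.9] [ 0.2   0.07 -2.3 ] at [ 0.4827 -0.184   0.183 ] [1.798e+02 7.000e-02 8.770e+01] t 8.95 F [-0.8 -0.6 -0.5] 0.0516
```

The rod's top now reads 0.119 m, so it is seated. Moving to the holder.

Call:
play_rows([
  [[48,13,3],[0,0,-2.3],0.5],
  [[96,26,3],[0,0,-2.3],0.6],
  [[144,40,3],[0,0,-2.3],0.6],
  [[192,53,3],[0,0,-2.3],0.6],
  [[240,66,3],[0,0,-2.3],0.6],
  [[288,80,3],[0,0,-2.3],0.6],
  [[336,93,3],[0,0,-2.3],0.6],
  [[384,106,3],[0,0,-2.3],0.6],
  [[420,118,3],[0,0,-2.3],0.6],
  [[434,120,3],[0,0,-2.3],0.6],
  [[434,120,3],[0,0,-2.3],0.6],
  [[434,120,3],[0,0,-2.3],0.6],
])

```text
time: 10.15
ee_pos: [0.6186, 0.2443, 0.1771]
tcp_rot: [-179.9, 0.1, 90.0]
wrist_force: [1.0, -0.4, 0.7]
opening: 0.0341
grasp_force: 0.0
```

```bash
python3 - <<'E'
from h import *
p,d,K=cam("wrist"); save("w6",p); P=pts(K,d); hsv=cv2.cvtColor(p,cv2.COLOR_RGB2HSV)
x,y,z=P[...,0],P[...,1],P[...,2]
near=(abs(x-.62)<.035)&(abs(y-.245)<.04)
for lo,hi in((.055,.066),(.03,.066),(.013,.025)):
    q=P[near&(z>lo)&(z<hi)][:,:2].astype(np.float32)*1000
    if len(q)>20: print(lo,len(q),cv2.minAreaRect(q))
m=near&(z>.056)&(z<.066); print("median z",np.median(z[m]))
v,u=np.nonzero(m); W=np.array([onz(K,a,b,.060)[:2] for a,b in zip(u,v)]).astype(np.float32)*1000; print(cv2.minAreaRect(W))
go(.62,.245,.007,90)
E
```

```text
0.055 703 ((624.294921875, 244.96524047851562), (8.57858657836914, 40.22813415527344), 0.07641960680484772)
0.03 777 ((624.294921875, 244.96524047851562), (8.57858657836914, 40.22813415527344), 0.07641960680484772)
0.013 426 ((624.2911987304688, 245.01852416992188), (17.32606315612793, 39.925662994384766), 1.2834569215774536)
median z 0.05925432926991617
((624.2308349609375, 245.4217987060547), (8.450976371765137, 39.93614959716797), 0.0764641985297203)
inc [  1.3   1.3 170.7] [-0.04  0.03 -0.06] at [0.6188 0.2438 0.1777] [-1.7996e+02  3.0000e-02  8.9940e+01] t 10.2 F [-0.1 -1.1  0.5] 0.0343
```

View pics/w6.png

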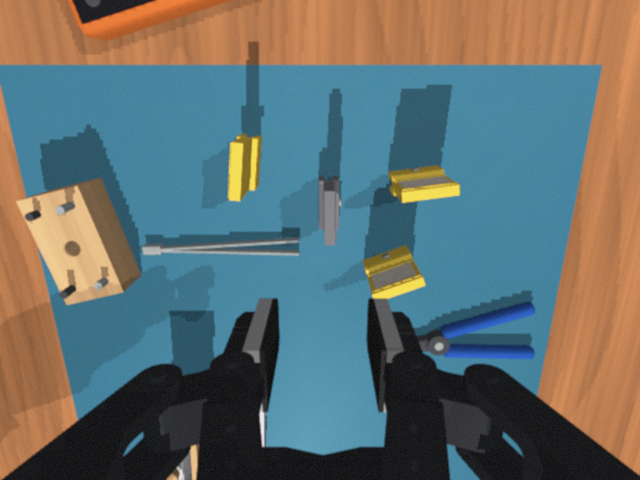

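The grey holder is at (329,210), at world (0.6243, 0.2452), with yaw ≈ 0.7° and size 8.5×40 mm, which matches. Yellow decoys are at (245,167), (425,185) and (395,272). Now I'll grasp the grey one.

Call:
play_rows([
  [[1.4,5.5,0],[0,0,-0.7],0.6],
  [[1.4,5.5,40],[0,0,-0.7],0.6],
  [[1.4,5.5,80],[0,0,-0.7],0.6],
  [[1.4,5.5,120],[0,0,-0.7],0.6],
  [[1.4,5.5,150],[0,0,-0.7],0.6],
  [[1.4,5.5,165],[0,0,-0.7],0.6],
  [[1.4,5.5,169.5],[0,0,-0.7],0.6],
  [[1.4,5.5,169.5],[0,0,-0.7],0.6],
  [[1.4,5.5,169.5],[0,0,-0.7],0.75],
  [[1.4,5.5,169.5],[0,0,-0.7],1],
  [[1.4,5.5,169.5],[0,0,-0.7],1],
  [[1.4,5.5,169.5],[0,0,-0.7],1],
  [[1.4,5.5,169.5],[0,0,-0.7],1],
  [[1.4,5.5,169.5],[0,0,-0.7],1],
  [[1.4,5.5,169.5],[0,0,-0.7],1],
], grip_force=60)

```text
time: 11.7
ee_pos: [0.6256, 0.2469, 0.0103]
tcp_rot: [179.8, -0.1, 90.7]
wrist_force: [-0.5, -1.4, 6.6]
opening: 0.007
grasp_force: 59.2
```

```bash
python3 - <<'E'
from h import *
go(.5372,-.1858,.19,87.55)
E
```

```text
inc [-431.5  -93.2 -180.4] [ 0.16 -0.06  3.15] at [0.6256 0.2469 0.0103] [ 1.7984e+02 -5.0000e-02  9.0700e+01] t 11.7 F [-0.5 -1.4  6.6] 0.007
```

Call:
play_rows([
  [[0,0,-40],[0,0,0],1],
  [[0,0,-85],[0,0,0],1],
  [[0,0,-130],[0,0,0],1],
  [[0,0,-130],[0,0,0],1],
  [[-45,-10,-130],[0,0,0.5],1],
  [[-90,-20,-130],[0,0,1],1],
  [[-135,-29,-130],[0,0,1.5],1],
  [[-180,-39,-130],[0,0,2],1],
  [[-225,-49,-130],[0,0,2.5],1],
  [[-270,-58,-130],[0,0,3.1],1],
  [[-315,-68,-130],[0,0,3.1],1],
  [[-360,-78,-130],[0,0,3.1],1],
  [[-400,-86,-130],[0,0,3.1],1],
  [[-425,-92,-130],[0,0,3.1],1],
  [[-431,-93,-130],[0,0,3.1],1],
  [[-431,-93,-130],[0,0,3.1],1],
  [[-431,-93,-130],[0,0,3.1],1],
])

```text
time: 13.4
ee_pos: [0.5371, -0.1847, 0.1383]
tcp_rot: [180.0, -0.0, 87.6]
wrist_force: [-0.1, 0.1, -0.1]
opening: 0.0076
grasp_force: 58.6
```

```bash
python3 - <<'E'
from h import *
go(.5372,-.1858,.05,87.55)
p,d,K=cam("wrist"); save("w7",p); P=pts(K,d); o=telemetry.get_obs(); e=o["ee_pos"]; print(o["opening"],o["grasp_force"])
x,y,z=P[...,0],P[...,1],P[...,2]
q=P[(abs(x-e[0])<.02)&(y>e[1]+.008)&(y<e[1]+.03)&(z>e[2]-.02)&(z<e[2]+.075)]
for a in np.arange(e[2]-.02,e[2]+.07,.006):
    r=q[abs(q[:,2]-a)<.003]
    if len(r)>10: print("dz",round(a-e[2],3),len(r),"x",r[:,0].min().round(4),r[:,0].max().round(4),"yfront",np.percentile(r[:,1],[50,95]).round(4))
m=(z>.030)&(z<.040)&(x>.525)&(x<.55)&(y<-.13)&(y>-.235); q=P[m]; print("lip",len(q))
for a in np.arange(-.23,-.13,.01):
    r=q[abs(q[:,1]-a)<.005]
    if len(r)>5: print(round(a,3),len(r),np.percentile(r[:,0],[5,50,95]).round(4), np.median(r[:,2]).round(4))
E
```

```text
inc [-1.1  0.2 88.3] [ 0.   -0.02  0.08] at [ 0.5371 -0.1847  0.1383] [ 1.800e+02 -2.000e-02  8.763e+01] t 13.4 F [-0.1  0.1 -0.1] 0.0076
0.006784873671219546 58.61431896686554
dz -0.008 79 x 0.5306 0.5464 yfront [-0.1668 -0.1663]
dz -0.002 122 x 0.5305 0.5462 yfront [-0.1668 -0.1662]
dz 0.004 151 x 0.5304 0.5464 yfront [-0.1668 -0.1663]
dz 0.01 554 x 0.5302 0.5462 yfront [-0.1692 -0.1664]
dz 0.016 153 x 0.5347 0.5431 yfront [-0.1668 -0.1663]
dz 0.022 256 x 0.5279 0.5482 yfront [-0.1671 -0.1663]
dz 0.028 414 x 0.5279 0.5482 yfront [-0.1739 -0.1664]
dz 0.034 446 x 0.5279 0.5482 yfront [-0.1738 -0.1664]
dz 0.04 511 x 0.528 0.5482 yfront [-0.1739 -0.1663]
dz 0.046 1005 x 0.5278 0.5483 yfront [-0.1726 -0.1665]
dz 0.052 852 x 0.528 0.5481 yfront [-0.1741 -0.1676]
dz 0.058 539 x 0.5209 0.5549 yfront [-0.1739 -0.1725]
dz 0.064 1272 x 0.5205 0.5557 yfront [-0.173  -0.1713]
dz 0.07 1370 x 0.5203 0.5559 yfront [-0.1734 -0.1724]
lip 518
-0.21 38 [0.5348 0.5359 0.537 ] 0.0352
-0.2 54 [0.5351 0.5361 0.5374] 0.0353
-0.19 56 [0.5356 0.5369 0.5378] 0.0353
-0.18 58 [0.536  0.537  0.5382] 0.0353
-0.17 59 [0.5365 0.5377 0.5386] 0.0354
-0.16 73 [0.5369 0.5382 0.5397] 0.0353
-0.15 76 [0.5373 0.5387 0.5401] 0.0351
-0.14 34 [0.5329 0.5389 0.5461] 0.0356
```

View pics/w7.png

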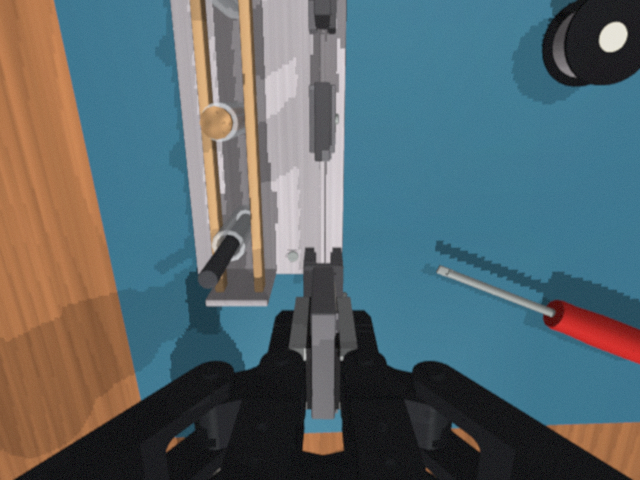

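The holder is held straight above the lip, with the rod standing in the tube at (225,255). Before pressing down I'll check how far the closed gripper's knuckles reach towards the rod.

```bash
python3 - <<'E'
from h import *
p,d,K=cam("wrist"); P=pts(K,d); e=telemetry.get_obs()["ee_pos"]
x,y,z=P[...,0],P[...,1],P[...,2]
q=P[(d>0)&(abs(x-e[0])<.12)&(abs(y-e[1])<.06)&(z>e[2]+.01)&(d<.3)]
for a in np.arange(e[2]+.02,e[2]+.16,.008):
    r=q[abs(q[:,2]-a)<.004]
    if len(r)>5: print("dz",round(a-e[2],3),len(r),"x",((r[:,0].min()-e[0])*1000).round(1),((r[:,0].max()-e[0])*1000).round(1))
m=(z>.1)&(z<.125)&(abs(x-.48)<.03)&(abs(y+.183)<.03); print("rod top",x[m].min(),x[m].max(),y[m].mean(),z[m].max())
E
```

```text
dz 0.02 293 x -9.3 11.7
dz 0.028 855 x -16.1 17.8
dz 0.036 1084 x -16.4 18.0
dz 0.044 1384 x -16.3 17.9
dz 0.052 3671 x -16.4 18.0
dz 0.06 1825 x -32.3 33.2
dz 0.068 5176 x -39.0 40.3
dz 0.076 10863 x -43.4 45.9
dz 0.084 7270 x -49.0 52.3
dz 0.092 11615 x -55.4 56.9
dz 0.1 9897 x -58.2 59.9
dz 0.108 988 x -17.6 20.1
rod top 0.4778393943614944 0.48752373647786845 -0.18259210656126446 0.12003530572306001
```

At full depth the knuckles, which reach 55 mm either side at the rod-top height, would hit the rod at 49.5 mm. I'll set the holder down on clear mat at about (0.625, 0.08) and regrip it with the tool leaned 30° along y. The knuckles will then pass beside the rod.

Call:
play_rows([
  [[22,40,0],[0,0,0],1],
  [[67,55,0],[0,0,-1],1],
  [[112,70,0],[0,0,-2],1],
  [[160,77,0],[0,0,-2.4],1],
  [[210,77,0],[0,0,-2.4],1],
  [[255,77,0],[0,0,-2.4],1],
  [[268,77,0],[0,0,-2.4],1],
  [[268,77,40],[0,0,-2.4],1],
  [[268,77,80],[0,0,-2.4],1],
  [[268,77,110],[0,0,-2.4],1],
  [[268,77,122],[0,0,-2.4],1],
  [[268,77,126.5],[0,0,-2.4],1],
  [[268,77,127],[0,0,-2.4],1],
  [[268,77,127],[0,0,-2.4],1],
])

```text
time: 14.9
ee_pos: [0.626, 0.0791, 0.0133]
tcp_rot: [179.9, -0.0, 90.0]
wrist_force: [0.1, -0.5, -1.6]
opening: 0.0071
grasp_force: 58.9
```

Call:
play_rows([
  [[0,0,2],[0,0,0],1],
  [[0,0,2],[0,0,0],1],
  [[0,0,2],[0,0,0],1],
])

```text
time: 15.2
ee_pos: [0.6256, 0.079, 0.0103]
tcp_rot: [179.9, -0.0, 90.0]
wrist_force: [-0.2, 0.2, 2.7]
opening: 0.007
grasp_force: 59.2
```

Call:
play_rows([
  [[0,0,0],[0,0,0],0.8],
  [[0,0,0],[0,0,0],0.6],
  [[0,0,0],[0,0,0],0.6],
  [[0,0,0],[0,0,0],0.6],
  [[0,0,0],[0,0,0],0.6],
  [[0,0,-30],[0,0,0],0.6],
  [[0,0,-75],[0,0,0],0.6],
  [[-3,0,-75],[0,8,0],0.6],
  [[-6,0,-75],[0,16,0],0.6],
  [[-10.5,0,-75],[0,24,0],0.6],
  [[-10.5,0,-75],[0,30,0],0.6],
  [[-10.5,0,-65],[0,30,0],0.6],
  [[-10.5,0,-51],[0,30,0],0.6],
  [[-10.5,0,-51],[0,30,0],0.6],
])

```text
time: 16.6
ee_pos: [0.6239, 0.0692, 0.0578]
tcp_rot: [-179.8, -29.9, 90.0]
wrist_force: [-0.4, -0.3, -0.6]
opening: 0.0342
grasp_force: 0.0
```

```bash
python3 - <<'E'
from h import *
o=telemetry.get_obs(); r=R.from_euler('xyz',o["tcp_rot"],degrees=True)
print(o["ee_pos"],o["tcp_rot"],o["time"],o["opening"])
p,d,K=cam("wrist"); P=pts(K,d); x,y,z=P[...,0],P[...,1],P[...,2]
q=P[(abs(x-.6256)<.03)&(abs(y-.079)<.035)&(z>.053)&(z<.063)]
print(len(q),cv2.minAreaRect(q[:,:2].astype(np.float32)*1000),np.median(q[:,2]))
t=np.array([.6256,.074,.052])+.039*r.as_matrix()[:,2]
print("inc",(r.inv().apply(t-o["ee_pos"])*1000).round(1))
E
```

```text
[0.62387607 0.06922894 0.05781842] [-179.7904634   -29.89975163   89.95267044] 16.6 0.03417955165094382
1836 ((626.7383422851562, 76.72816467285156), (8.663999557495117, 39.4854736328125), 0.18788935244083405) 0.0590948868997878
inc [ 1.2  1.7 46.4]
```

Call:
play_rows([
  [[-0.8,2.6,15],[0,0,0],0.6],
  [[-0.8,2.6,32],[0,0,0],0.6],
  [[-0.8,2.6,42],[0,0,0],0.6],
  [[-0.8,2.6,45.5],[0,0,0],0.6],
  [[-0.8,2.6,45.5],[0,0,0],0.6],
  [[-0.8,2.6,45.5],[0,0,0],0.8],
  [[-0.8,2.6,45.5],[0,0,0],1],
  [[-0.8,2.6,45.5],[0,0,0],1],
  [[-0.8,2.6,45.5],[0,0,0],1],
  [[-0.8,2.6,45.5],[0,0,0],1],
  [[-0.8,2.6,45.5],[0,0,0],1],
  [[-0.8,2.6,45.5],[0,0,0],1],
], grip_force=80)

```text
time: 17.85
ee_pos: [0.6281, 0.0903, 0.0213]
tcp_rot: [179.9, -30.0, 90.0]
wrist_force: [-0.8, -1.3, 5.9]
opening: 0.0065
grasp_force: 79.4
```

```bash
python3 - <<'E'
from h import *
o=telemetry.get_obs(); r=R.from_euler('xyz',o["tcp_rot"],degrees=True); M=r.as_matrix()
print(o["ee_pos"],o["tcp_rot"],o["time"],o["opening"],o["wrist_force"])
print("axes\n",M.round(3))
p,d,K=cam("wrist"); P=pts(K,d); x,y,z=P[...,0],P[...,1],P[...,2]
q=P[(abs(x-.6256)<.009)&(abs(y-.079)<.035)&(z>.054)&(z<.063)]
print(len(q),q.min(0),q.max(0))
# moves in tool axes: pure world shifts
h=np.array([.6256,.0767,0]) # holder centre now
yw=np.radians(-2.65); T=np.array([.5369,-.1858,0])
Rz=R.from_euler('z',-2.65,degrees=True).as_matrix(); e=o["ee_pos"]
for dz in(.13,.03,.0185,.018):
    t=T+np.array([0,0,dz])+Rz@(e-h); print(dz,"inc",(M.T@(t-e)*1000).round(1))
print("rot",(r.inv()*R.from_euler('z',-2.65,degrees=True)*r).as_rotvec(degrees=True).round(2))
E
```

```text
[0.6280672  0.09029794 0.02131321] [179.9219186  -29.99778441  90.01130002] 17.85 0.006497599307111025 [-0.77985375 -1.33550363  5.85822847]
axes
 [[-0.     1.     0.001]
 [ 0.866 -0.     0.5  ]
 [ 0.5    0.001 -0.866]]
3128 [0.61661593 0.05726542 0.05407508] [0.63458549 0.09695816 0.0629982 ]
0.13 inc [-162.4  -87.8 -244. ]
0.03 inc [-212.4  -87.9 -157.4]
0.0185 inc [-218.2  -87.9 -147.4]
0.018 inc [-218.4  -87.9 -147. ]
rot [-1.32 -0.    2.3 ]
```

Call:
play_rows([
  [[20,0,-35],[0,0,0],1],
  [[42,0,-74],[0,0,0],1],
  [[65,0,-113],[0,0,0],1],
  [[27,-14,-135],[0,0,0],1],
  [[-11,-29,-157],[-0.6,0,1.1],1],
  [[-49,-44,-179],[-1.3,0,2.3],1],
  [[-87,-58,-200],[-1.3,0,2.3],1],
  [[-125,-73,-222],[-1.3,0,2.3],1],
  [[-152,-84,-238],[-1.3,0,2.3],1],
  [[-162,-88,-244],[-1.3,0,2.3],1],
  [[-162,-88,-244],[-1.3,0,2.3],1],
  [[-162,-88,-244],[-1.3,0,2.3],1],
])

```text
time: 19.1
ee_pos: [0.5398, -0.171, 0.1507]
tcp_rot: [-180.0, -30.0, 87.3]
wrist_force: [0.7, 0.5, -0.0]
opening: 0.0067
grasp_force: 78.6
```

```bash
python3 - <<'E'
from h import *
o=telemetry.get_obs(); r=R.from_euler('xyz',o["tcp_rot"],degrees=True); M=r.as_matrix(); e=o["ee_pos"]
print(e,o["tcp_rot"],o["time"],o["opening"])
p,d,K=cam("wrist"); save("w8",p); P=pts(K,d); x,y,z=P[...,0],P[...,1],P[...,2]
q=P[(abs(x-.537)<.014)&(abs(y+.186)<.03)&(z>.1)&(z<.26)]
for a in np.arange(.12,.2,.006):
    s=q[abs(q[:,2]-a)<.003]
    if len(s)>10: print(round(a,3),len(s),"x",s[:,0].min().round(4),s[:,0].max().round(4),"y",s[:,1].min().round(4),s[:,1].max().round(4))
top=q[q[:,2]>.186]
if len(top)>20: print("top",cv2.minAreaRect(top[:,:2].astype(np.float32)*1000),np.median(top[:,2]))
g=P[(d>0)&(d<.32)&(x<.5)&(z>.125)&(abs(y+.1834)<.009)]; print("gripper pts above rod col (x<.5):",len(g), g[:,2].min() if len(g) else None)
m=(z>.030)&(z<.040)&(x>.525)&(x<.55)
for yy in (-.2,-.185,-.17): 
    s=P[m&(abs(y-yy)<.006)]; print("lip",yy,len(s),np.median(s[:,0]) if len(s) else None)
for w in ([-.001,0,0],[0,0,-.05],[0,0,-.1]): print(w,(M.T@np.array(w)*1000).round(2))
E
```

```text
[ 0.5398474  -0.17099668  0.15073686] [-179.95424319  -30.02225777   87.33688331] 19.1 0.006695353653859946
0.15 180 x 0.5327 0.5483 y -0.1722 -0.1641
0.174 106 x 0.5248 0.5509 y -0.1801 -0.1732
0.18 425 x 0.523 0.551 y -0.1829 -0.1739
0.186 2457 x 0.523 0.5509 y -0.2041 -0.1643
0.192 1579 x 0.5231 0.551 y -0.2096 -0.1646
0.198 1079 x 0.523 0.5509 y -0.2093 -0.1836
top ((537.009521484375, -190.1399688720703), (51.66507339477539, 27.994644165039062), 89.97318267822266) 0.22290258160731388
gripper pts above rod col (x<.5): 0 None
lip -0.2 0 None
lip -0.185 0 None
lip -0.17 0 None
[-0.001, 0, 0] [-0.04 -1.   -0.02]
[0, 0, -0.05] [-2.502e+01  3.000e-02  4.329e+01]
[0, 0, -0.1] [-5.003e+01  7.000e-02  8.658e+01]
```

View pics/w8.png

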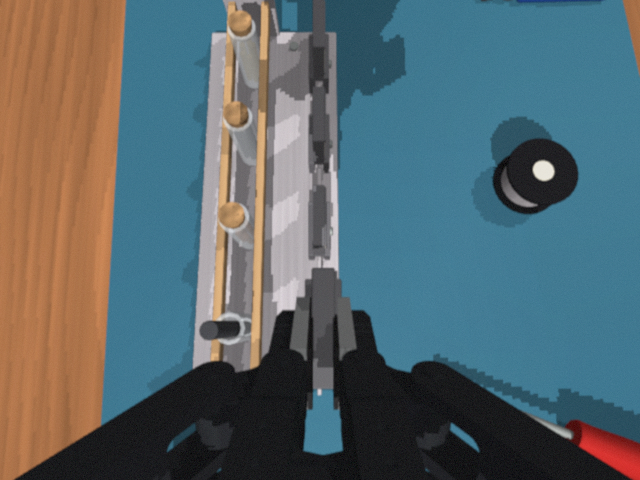

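The holder is 2.7 mm too far forward and 1.5 mm towards +y. I'll correct that and descend to 8 mm above the lip. The lean carries the knuckles to the −y side of the rod at (222,330).

Call:
play_rows([
  [[-1.4,-2.7,-0.8],[0,0,0],1],
  [[-11.4,-2.7,16.6],[0,0,0],1],
  [[-21.4,-2.7,33.9],[0,0,0],1],
  [[-31.4,-2.7,51.2],[0,0,0],1],
  [[-38.9,-2.7,64.2],[0,0,0],1],
  [[-43.9,-2.7,72.9],[0,0,0],1],
  [[-43.9,-2.7,72.9],[0,0,0],1],
  [[-43.9,-2.7,72.9],[0,0,0],1],
])

```text
time: 19.95
ee_pos: [0.537, -0.173, 0.0664]
tcp_rot: [180.0, -30.0, 87.4]
wrist_force: [-0.2, 0.4, 0.2]
opening: 0.0068
grasp_force: 78.6
```

```bash
python3 - <<'E'
from h import *
o=telemetry.get_obs(); r=R.from_euler('xyz',o["tcp_rot"],degrees=True); M=r.as_matrix(); e=o["ee_pos"]
print(e,o["tcp_rot"],o["time"],o["opening"],o["wrist_force"])
p,d,K=cam("wrist"); P=pts(K,d); x,y,z=P[...,0],P[...,1],P[...,2]
q=P[(abs(x-.537)<.02)&(abs(y+.186)<.03)&(z>.03)&(z<.115)&(d>0)]
for a in np.arange(.033,.115,.006):
    s=q[abs(q[:,2]-a)<.003]
    if len(s)>10: print(round(a,3),len(s),"x",np.percentile(s[:,0],[1,99]).round(4),"y",s[:,1].min().round(4),s[:,1].max().round(4))
m=(z>.030)&(z<.040)&(x>.525)&(x<.55)
for yy in (-.165,-.158,-.151,-.144): 
    s=P[m&(abs(y-yy)<.0035)]; print("lip",yy,len(s),np.percentile(s[:,0],[5,50,95]).round(4) if len(s) else None)
g=P[(d>0)&(z>.1)&(z<.3)&(x>.46)&(x<.505)]
for a in np.arange(.105,.2,.01):
    s=g[abs(g[:,2]-a)<.005]
    if len(s): print("rodside",round(a,3),len(s),s[:,1].min().round(3),s[:,1].max().round(3),"x",s[:,0].min().round(3),s[:,0].max().round(3))
E
```

```text
[ 0.53699441 -0.17304604  0.06641064] [179.99673037 -29.99329709  87.36990602] 19.95 0.0067688329893184915 [-0.17078704  0.42036237  0.18245482]
0.033 17 x [0.5369 0.5396] y -0.1574 -0.1561
0.063 55 x [0.53   0.5454] y -0.1737 -0.1661
0.069 123 x [0.5299 0.5454] y -0.1743 -0.1662
0.093 424 x [0.5212 0.553 ] y -0.1844 -0.1753
0.099 672 x [0.5204 0.5536] y -0.1879 -0.1679
0.105 3488 x [0.521  0.5527] y -0.2061 -0.1663
0.111 1292 x [0.5202 0.5531] y -0.2117 -0.1845
lip -0.165 0 None
lip -0.158 36 [0.537  0.5383 0.5396]
lip -0.151 79 [0.5372 0.5386 0.5398]
lip -0.144 80 [0.5375 0.5388 0.5402]
rodside 0.105 310 -0.189 -0.179 x 0.482 0.488
rodside 0.115 1092 -0.189 -0.179 x 0.477 0.488
rodside 0.125 849 -0.219 -0.181 x 0.481 0.505
rodside 0.135 1648 -0.222 -0.195 x 0.493 0.505
rodside 0.145 3708 -0.219 -0.2 x 0.484 0.505
rodside 0.155 4293 -0.216 -0.205 x 0.477 0.501
rodside 0.165 77 -0.212 -0.21 x 0.478 0.493
```

The slot is centred on the lip (0.5377 against 0.5378) and the gripper clears the rod by at least 7 mm. Pressing down.

Call:
play_rows([
  [[-4,0,6.9],[0,0,0],1],
  [[-6,0,10.4],[0,0,0],1],
  [[-8,0,13.9],[0,0,0],1],
  [[-10,0,17.3],[0,0,0],1],
  [[-12,0,20.8],[0,0,0],1],
  [[-13,0,22.5],[0,0,0],1],
  [[-13,0,22.5],[0,0,0],1],
])

```text
time: 20.7
ee_pos: [0.5367, -0.1731, 0.0397]
tcp_rot: [-180.0, -30.0, 87.3]
wrist_force: [-0.2, 0.0, 0.1]
opening: 0.0068
grasp_force: 78.7
```

Call:
play_rows([
  [[-0.5,0,0.9],[0,0,0],1],
  [[-0.75,0,1.3],[0,0,0],1],
  [[-1,0,1.7],[0,0,0],1],
  [[-1,0,1.7],[0,0,0],1],
  [[-1,0,1.7],[0,0,0],1],
])

```text
time: 21.2
ee_pos: [0.5369, -0.1732, 0.0392]
tcp_rot: [180.0, -30.0, 87.4]
wrist_force: [-3.2, -1.5, 8.7]
opening: 0.0067
grasp_force: 79.8
```

Call:
play_rows([
  [[-0.5,0,0.9],[0,0,0],1],
  [[-0.5,0,0.9],[0,0,0],1],
  [[-0.5,0,0.9],[0,0,0],1],
  [[-0.5,0,0.9],[0,0,0],1],
  [[-0.5,0,0.9],[0,0,0],1],
])

```text
time: 21.7
ee_pos: [0.537, -0.1732, 0.0392]
tcp_rot: [179.9, -30.0, 87.4]
wrist_force: [-5.1, -1.6, 15.1]
opening: 0.0064
grasp_force: 80.8
```

```bash
python3 - <<'E'
from h import *
o=telemetry.get_obs(); print(o["ee_pos"],o["wrist_force"],o["time"])
p,d,K=cam("wrist"); P=pts(K,d); x,y,z=P[...,0],P[...,1],P[...,2]
q=P[(abs(x-.537)<.006)&(y>-.18)&(y<-.164)&(z>.03)&(z<.09)&(d>0)]; t=q[q[:,1]<-.1668]
print("holder end y",np.percentile(q[:,1],[50,98]),"top z",np.percentile(q[:,2],[90,99]))
s=P[(abs(x-.537)<.02)&(abs(y+.17)<.01)&(z>.03)&(z<.046)&(d>0)]; print("legs",len(s),np.percentile(s[:,0],[1,99]) if len(s) else 0, np.percentile(s[:,2],[1,99]) if len(s) else 0)
for k,n in((.0248,"h1"),(-.0451,"h2"),(-.1148,"h3")):
    s=P[(x>.52)&(x<.56)&(abs(y-k)<.015)&(z>.06)&(z<.09)]; print(n,len(s),np.percentile(s[:,2],95) if len(s) else 0)
m=(z>.1)&(z<.125)&(x<.495)&(x>.47)&(abs(y+.1834)<.012)&(p.max(-1)<90); print("rod",m.sum(),P[m].min(0),P[m].max(0))
s,ds,Ks=cam("scene"); S=pts(Ks,ds); m=(abs(S[...,0]-.541)<.02)&(abs(S[...,1]+.186)<.025)&(S[...,2]>.012)&(S[...,2]<.085); print("scene",m.sum(),np.percentile(S[m],[2,98],axis=0))
E
```

```text
[ 0.53702066 -0.17323049  0.03917698] [-5.05362285 -1.6352588  15.12017955] 21.7
holder end y [-0.1735957  -0.16686332] top z [0.07782125 0.07846076]
legs 206 [0.52955611 0.54539782] [0.03467479 0.04038466]
h1 0 0
h2 32 0.07726735702559878
h3 1775 0.07814543511158162
rod 2368 [ 0.47767224 -0.18896933  0.10001727] [ 0.48792672 -0.17919309  0.12071292]
scene 509 [[ 0.53439647 -0.20860724  0.01271031]
 [ 0.55444202 -0.16422543  0.08272869]]
```

The holder's top is at 0.078 m, the same as the fitted holders. The rod is seated (top ≈ 0.119) and the downward press is 15 N. Handing in.

```bash
python3 -c "
from workcell import workorder
print(workorder.job_done())"
```

```text
the job is handed in; nothing more can be done
None
```

The rod is on the bottom of the open tube and released. The label holder is fully home on the lip in front of that tube, label outward, and the gripper is still holding it down with about 15 N; I've handed the job in, but no verdict came back.

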